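# Assemble a two-tier spice stand and load it

## Robot

A 6-joint arm with a two-finger parallel gripper is mounted at the origin on the work surface; the furniture and walls round the work are solid. World frame = base frame: x ahead of the robot, y to its left, z up, the work surface at z = 0. Lengths are in m, angles in rad, forces in N, time in s.
With the tool pointing down it reaches from about 0.35 to 0.925 m from the base axis. Payload 6.4 kg.
Tool frame: the origin (TCP) lies midway between the tips of the shut fingers; the grasp point (between the pads) lies ctrl.pinch_z behind it (ctrl.pinch_z is the distance from the TCP to the grasp point, in m); z points along the fingers, y is the direction in which the jaws open and shut (so a half turn about z gives the same grasp; the last joint's range is limited). The gripper opens to 85 mm and grips with 20 to 120 N. Pads are 22 mm wide; open, the fingers measure 114 mm over their backs; the gripper's body (76 mm by 85 mm) begins 54 mm behind the grasp point. The pads swing forward as they close: fully open they stand 13 mm farther back than shut.
Start: joints at [-1.351, 0.245, 1.558, -0, 1.339, -0.174], TCP at [0.249, -0.6, 0.231] pointing down, gripper open.
Joint ranges: [-3.13, 3.13], [-1.02, 2.26], [0.13, 2.54], [-0.95, 4.09], [0.21, 2.88], [-2.74, 2.74]. Speed limits (rad/s): [2.57, 2.57, 3.14, 3.14, 3.14, 3.14].

## Interface

Orientations are given as [roll, pitch, yaw] about the fixed x, y, z axes, in that order (R = Rz(yaw) Ry(pitch) Rx(roll)).
In Python, from station import ctrl gives the robot as it stands. Calls block until the motion is done:
- ctrl.move_ptp(position, orientation): joint-space move of the TCP to a pose.
- ctrl.move_linear(position, speed=0.15, orientation=None): straight line of the TCP; orientation=None keeps the orientation; speed is the mean speed in m/s.
- ctrl.set_joints(angles): joint-space move.
- ctrl.let_go() and ctrl.close_gripper(squeeze=None): open the fingers fully, or close them until they stop; squeeze is the grip in N (None keeps the last).
- ctrl.sleep(seconds).
- ctrl.solve_ik(position, orientation): joint angles nearest the present ones, or None.
- ctrl.get_image(name): name is "scene" or "top"; returns (picture, depth): 400x640x3 uint8, red, green, blue; 400x640 float32, m along the optical axis (not along the pixel's ray), 0 where there is no reading.
- ctrl.camera_model(name): a dict with "vertical_fov" (degrees; the focal length in pixels is half the picture's height over the tangent of half this angle, whatever the lens; pixels are square), "cx", "cy" (the principal point, pixels), "world_from_camera" (4x4, takes a point from camera to world coordinates). Camera axes: x right, y up, looking along -z (the intrinsics and any distortion apply to the point x, -y, -z); pixel columns grow to the right and rows downward; lengths in m; the calibration is good to about 2 mm. A picture is of the moment at which its call begins. camera_model takes no time and is no camera call.
A pose or a line that the arm cannot do raises ctrl.MotionError and nothing moves.
- ctrl.finish_job(): hands the job in, once; it reports no verdict.
Readings, each from a call of its own:
- ctrl.current_t(): time.
- ctrl.current_q(): joint angles.
- ctrl.current_qvel(): joint speeds.
- ctrl.current_joint_efforts(): joint torques, N m.
- ctrl.current_position(): TCP position.
- ctrl.current_orientation(): TCP orientation.
- ctrl.current_force(): force on the tool from outside, world axes, zero at the start.
- ctrl.current_ft_torque(): the same for the moment, N m.
- ctrl.current_finger_gap(): opening from 0.0 (shut) to 1.0 (fully open).
Only numpy, scipy, OpenCV 4.12 (cv2) and the standard library are available. Lean on these libraries where they do the work, as an engineer would, in place of code of your own. Each camera call takes 0.05 s, during which the arm holds its last target. There are 200 camera calls.

## Task

Put the loose upper tier on the spice stand, its back stop at the back, so that all four corner holes drop over their posts and it sits level, fully down on the shoulders. Then stand the glass spice jar upright in the front half of either lane of the tier and slide it down the sloped floor until it rests against the back stop. Let go of everything and leave the other things where they stand.

Things in the scene. Friction and masses are not known exactly. Their poses are not given: they have to be found in the camera images.
- stand: Lower part of a two-tier spice stand, fixed: wooden board 140 (x) x 190 (y), top 18 above the worktop, four upright brass posts at x = +-54, y = +-83: 12 thick up to a 20 wide collar with its top (the shoulder) at 110; above it an 8 thick pin up to 138, then a taper to 3 wide at 147. Origin: centre of underside, z up, +x its back (away from the robot). Sizes in mm.
- stand_seat (a point): Point midway between the four posts at shoulder height, 110 mm above the worktop; the seated tier's origin lies here.
- tier: Loose wooden upper tier lying flat, 140 (x) x 190 (y) x 62 mm, 0.28 to 0.46 kg. Origin: centre of underside, z up, +x its back. Side rails 24 wide, 12 thick along both short ends (y = +-83) hold four 12 mm through holes at x = +-54. Between them a tray, y = -67 to 67; its floor slopes down to the back by 10 degrees: 28 high at the front, 17 at x = 0, 7 at the back. Front and side boards to 37 high.
- tier_grip (a point): Middle of the tier's handle: a wooden bar along the tier's x, 72 mm long, 12 thick (y), from 44 to 62 above the underside (this point: 53), on the middle line close above the centre of mass. It parts the tray into two lanes, each 61 mm wide (y = 6 to 67 and -67 to -6).
- tier_left (a point): Point on the sloped floor in the middle of the left lane (tier y = +36.5 mm, x = -15), in its front half, 19.6 mm above the underside. The floor is not slippery: a jar set down there stays until it is pushed.
- tier_right (a point): The same for the right lane (tier y = -36.5 mm, x = -15).
- tier_stop (a point): Foot of the back stop, middle of its front face (tier x = +58.6, 6.7 above the underside, mm): shows which side is the back. The stop is 30 mm high, square to the sloped floor; a jar leaning back with the slope (10 degrees) lies flush on it.
- spice_jar: Glass spice jar with a wide screw cap, round, 42 mm across, 96 high, 0.08 to 0.15 kg, standing on the worktop. Origin: centre of its underside, z up. Flush against the stop, its origin is about 38 mm behind and 10 above the tier's origin.
- salt_mill: Bystander: slender turned metal mill, 29 across, 97 high; stands near the spice jar (sizes in mm). Leave it where it stands.
- pepper_mill: Bystander: slender turned mill of the same shape, 29 across, 97 high (sizes in mm). Leave it where it stands.
- honey_jar: Bystander: squat wide glass jar with a lid, 58 x 62 x 99 high (sizes in mm). Leave it where it stands.
- sugar_pot: Bystander: white lidded pot, 77 across, 88 high; stands on the board of the stand, between the posts, and stays there under the tier (sizes in mm). Leave it where it stands.
- lemon: Bystander: a lemon, 78 x 55 x 56 (sizes in mm). Leave it where it stands.
- teaspoon: Bystander: small metal spoon, 130 long (sizes in mm). Leave it where it stands.
- dish_soap: Bystander: plastic bottle, 40 x 65 x 166 high, beside the sink (sizes in mm). Leave it where it stands.
- spice_tin: Bystander: big round pale tin, 75 across, 116 high (sizes in mm). Leave it where it stands.
Not all that is in view belongs to the job. Leave any black look-alike of the spice_jar alone.

How it is judged:
On the way, in this order (a step that is already met when the one before it is completed fails the run):
1. the tier is seated on the four posts and let go (horizontal distance between tier and stand_seat below 0.005 m and z of tier in the frame of stand between 0.106 and 0.114 m and angle between the x axis of tier and the x axis of stand, either way round below 0.06 rad and angle between tier's own z axis and vertical below 0.035 rad and x of tier_stop in the frame of stand above 0.03 m and contact force between the fingers and tier below 0.1 N), for 0.3 s.
2. the jar stands on the tier's floor in the front half of a lane (horizontal distance between tier and stand_seat below 0.005 m and z of tier in the frame of stand between 0.106 and 0.114 m and angle between the x axis of tier and the x axis of stand, either way round below 0.06 rad and angle between tier's own z axis and vertical below 0.035 rad and x of tier_stop in the frame of stand above 0.03 m and (y of spice_jar in the frame of tier between 0.018 and 0.055 m or y of spice_jar in the frame of tier between -0.055 and -0.018 m) and z of spice_jar in the frame of tier between 0 and 0.028 m and angle between spice_jar's own z axis and vertical below 0.3 rad and x of spice_jar in the frame of tier below 0.008 m and contact force between spice_jar and tier above 0.3 N), for 0.1 s.
At the end, for the whole second after the job is handed in: The tier is down on the four shoulders (within 4 mm in height, 5 mm sideways, level within 2 degrees), back stop at the back; the spice jar stands in a lane (leaning no more than 17 degrees), within about 7 mm of touching the back stop; both released and at rest (all of step 1 and (y of spice_jar in the frame of tier between 0.018 and 0.055 m or y of spice_jar in the frame of tier between -0.055 and -0.018 m) and z of spice_jar in the frame of tier between 0 and 0.028 m and angle between spice_jar's own z axis and vertical below 0.3 rad and x of spice_jar in the frame of tier above 0.03 m and linear speed of each of tier, spice_jar below 0.02 m/s and contact force between the fingers and spice_jar below 0.1 N).
It fails at once if another thing on the worktop or the stand is moved more than 30 mm (distance of any of salt_mill, pepper_mill, honey_jar, sugar_pot, lemon, teaspoon, dish_soap, spice_tin from where it was at the start of the episode above 0.03 m).
It also fails if it takes over 61 s, if anything falls off the work surface, if the arm or the gripper's body presses on something with over 40 N, if the wrist force passes 120 N, or if a joint passes its speed limit or range.

## Working session

There is one attempt and no reset: what is moved stays moved. The work goes in short steps, each a Python script; the robot and the scene stay as the last script left them, time stands still between calls to the robot, and variables do not carry over. Pictures are saved under pics/ and viewed, about 8 in all and at most 12, crops included, and the job is handed in when it is done.

```bash
ls; mkdir -p pics; cat > h.py <<'E'
import numpy as np, cv2
from station import ctrl
def grab(name):
    im,d=ctrl.get_image(name); np.savez(f'{name}.npz',im=im,d=d); return im,d
def world(name,d):
    m=ctrl.camera_model(name); f=200/np.tan(np.radians(m['vertical_fov'])/2)
    v,u=np.mgrid[:400,:640].astype(float)
    K=np.array([[f,0,m['cx']],[0,f,m['cy']],[0,0,1]])
    D=m.get('distortion'); 
    x=(u-m['cx'])/f; y=(v-m['cy'])/f
    P=np.stack([x*d,-y*d,-d,np.ones_like(d)],-1)
    return (P@np.array(m['world_from_camera']).T)[...,:3]
E
python3 - <<'E'
from h import *
for n in('scene','top'):
    im,d=grab(n); cv2.imwrite(f'pics/{n}0.png',im[...,::-1]); print(ctrl.camera_model(n),(d==0).mean())
print(ctrl.pinch_z,ctrl.current_t(),ctrl.current_orientation())
E
```

```text
pics
{'vertical_fov': 46.724007281018, 'cx': 316.53170925910615, 'cy': 195.774851389547, 'world_from_camera': array([[ 0.63895458,  0.38195778, -0.66771649, -0.6403478 ],
       [-0.76921995,  0.31032359, -0.55856955, -1.04601999],
       [-0.0061418 ,  0.87052141,  0.49209222,  0.90406041],
       [ 0.        ,  0.        ,  0.        ,  1.        ]])} 0.17758203125
{'vertical_fov': 42.852169243240915, 'cx': 316.4116013011717, 'cy': 199.17751511735125, 'world_from_camera': array([[-7.13176842e-03,  9.94295121e-01, -1.06425327e-01,
         2.43056043e-01],
       [-9.99974132e-01, -6.99178883e-03,  1.68834261e-03,
        -1.54360839e-01],
       [ 9.34607405e-04,  1.06434615e-01,  9.94319264e-01,
         2.03179467e+00],
       [ 0.00000000e+00,  0.00000000e+00,  0.00000000e+00,
         1.00000000e+00]])} 0.0040703125
0.0187 0.1 [-3.13989160e+00 -2.97443816e-04  3.93787293e-01]
```

View pics/scene0.png

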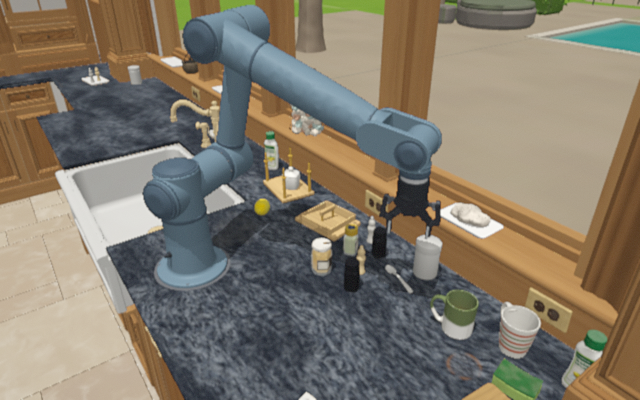

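View pics/top0.png

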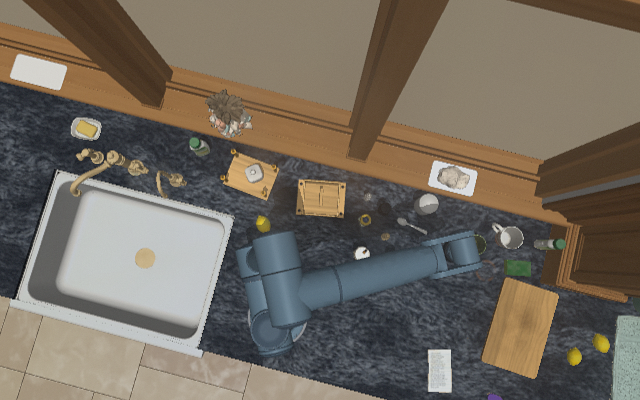

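```bash
python3 - <<'E'
from h import *
T=np.load('top.npz');S=np.load('scene.npz')
a=cv2.resize(T['im'][140:260,210:440],None,fx=3.4,fy=3.4,interpolation=cv2.INTER_CUBIC)[:,:780]
b=cv2.resize(S['im'][130:300,235:455],None,fx=3.5,fy=3.5,interpolation=cv2.INTER_CUBIC)[:,:780]
cv2.imwrite('pics/ca.png',a[...,::-1]);cv2.imwrite('pics/cb.png',b[...,::-1])
W=world('top',T['d']);np.save('Wt.npy',W)
for u,v in[(250,165),(255,172),(262,192),(321,185),(300,197),(365,220),(369,197),(385,237),(362,254),(428,204),(410,225),(263,224),(380,215),(340,230)]: print(u,v,W[v,u].round(3))
W=world('scene',S['d'])
print('scene')
for u,v in[(290,170),(327,216),(351,226),(351,238),(371,222),(371,232),(379,240),(351,262),(361,262),(320,243),(428,240)]: print(u,v,W[v,u].round(3))
E
```

```text
250 165 [0.598 0.107 0.019]
255 172 [0.558 0.078 0.088]
262 192 [0.472 0.044 0.155]
321 185 [ 0.516 -0.177  0.009]
300 197 [ 0.468 -0.092  0.012]
365 220 [ 0.369 -0.341  0.106]
369 197 [ 0.459 -0.36   0.083]
385 237 [ 0.305 -0.418  0.082]
362 254 [ 0.241 -0.329  0.093]
428 204 [ 0.427 -0.579  0.114]
410 225 [ 0.354 -0.529  0.009]
263 224 [0.359 0.05  0.054]
380 215 [ 0.395 -0.411  0.002]
340 230 [ 0.336 -0.251 -0.001]
scene
290 170 [0.555 0.09  0.092]
327 216 [ 0.473 -0.163  0.017]
351 226 [ 0.372 -0.341  0.099]
351 238 [ 0.351 -0.357  0.071]
371 222 [ 0.461 -0.358  0.076]
371 232 [ 0.452 -0.366  0.045]
379 240 [ 0.397 -0.431  0.071]
351 262 [ 0.224 -0.448  0.097]
361 262 [ 0.3   -0.432  0.044]
320 243 [ 0.236 -0.325  0.101]
428 240 [ 0.431 -0.577  0.117]
```

View pics/ca.png

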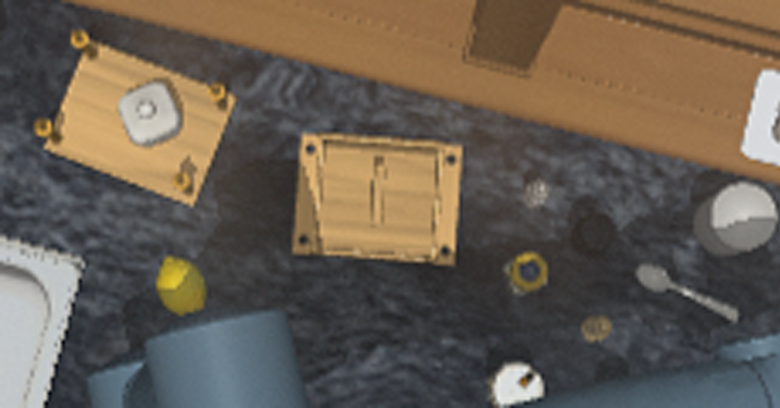

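View pics/cb.png

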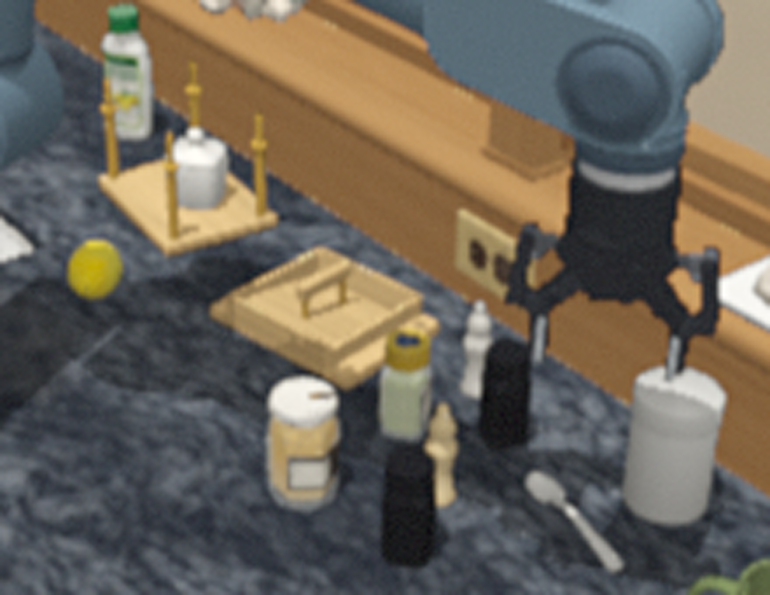

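Top view: the stand is at px (250,173), the tier at (321,197), and the salt mill at (369,197). Candidates for the spice jar are the gold-capped glass jar at scene (351,238) / top (365,220), the black look-alikes at scene (379,241) and (351,273), and the honey jar at (320,257). I choose the gold-capped one at about (0.368,-0.342), cap height 0.10. The tier floor is lower at the far side (z 9 mm at x=0.516), so its stop faces +x. Next I fit the poses.

```bash
cat > fit.py <<'E'
from h import *
from scipy.optimize import least_squares
from scipy.spatial.transform import Rotation as R
def box(p,lo,hi,pitch=0,o=(0,0,0)):
    p=p-np.array(o); 
    if pitch: p=p@R.from_euler('y',pitch,degrees=True).as_matrix()   # into local
    lo,hi=np.array(lo),np.array(hi); q=abs(p-(lo+hi)/2)-(hi-lo)/2
    return np.linalg.norm(np.maximum(q,0),axis=-1)+np.minimum(q.max(-1),0)
def cyl(p,x,y,r,z0,z1):
    q=np.stack([np.hypot(p[:,0]-x,p[:,1]-y)-r,abs(p[:,2]-(z0+z1)/2)-(z1-z0)/2],-1)
    return np.linalg.norm(np.maximum(q,0),axis=-1)+np.minimum(q.max(-1),0)
def tier(p):
    p=p*1000; b=[]
    for s in(-1,1):
        rail=box(p,(-70,83*s-12,0),(70,83*s+12,12))
        for x in(-54,54): rail=np.maximum(rail,-cyl(p,x,83*s,6,-50,50))
        b+=[rail, box(p,(-70,69*s-2,0),(70,69*s+2,37))]
    b+=[box(p,(-70,-67,0),(-65,67,37)),box(p,(-66,-67,-6),(60,67,0),10,(0,0,17)),box(p,(0,-67,0),(6,67,30),10,(58.6,0,6.7)),box(p,(-36,-6,44),(36,6,62))]
    return np.min(b,0)/1000
def stand(p):
    p=p*1000; b=[box(p,(-70,-95,0),(70,95,18))]
    for x in(-54,54):
        for y in(-83,83): b+=[cyl(p,x,y,6,18,110),cyl(p,x,y,10,104,110),cyl(p,x,y,4,110,138),cyl(p,x,y,2.7,138,147)]
    return np.min(b,0)/1000
def fit(P,sdf,x0,rad,table=True,excl=None,zfree=False):
    """x0 = x,y,z,yaw ; returns pose, rms"""
    x=np.array(x0,float)
    for it in range(2):
        Q=P[np.hypot(*(P[:,:2]-x[:2]).T)<rad]
        if excl is not None: Q=Q[~excl(Q)]
        def loc(x,Q):
            c,s=np.cos(x[3]),np.sin(x[3]); d=Q-x[:3]
            return np.stack([c*d[:,0]+s*d[:,1],-s*d[:,0]+c*d[:,1],d[:,2]],-1)
        def res(x):
            v=sdf(loc(x,Q)); 
            if table: v=np.minimum(v,Q[:,2]-x[2]) 
            return v
        r=least_squares(res,x,loss='soft_l1',f_scale=.002,x_scale=[.01,.01,.01,.1],diff_step=1e-4); x=r.x
    e=abs(res(x)); return x,np.median(e),np.percentile(e,90),len(Q)
def cloud(n,d=None):
    d=np.load(n+'.npz')['d'] if d is None else d
    return world(n,d)[d>0]
E
python3 - <<'E'
from fit import *
for n in('top','scene'):
    P=cloud(n); P=P[(P[:,2]<.17)&(P[:,2]>-.02)]
    for y0 in(-.07,):
        print(n,'tier',fit(P,tier,(.465,-.175,0,y0),.13))
    print(n,'stand',fit(P,stand,(.56,.09,0,-.36),.125,excl=lambda Q:(np.hypot(Q[:,0]-.558,Q[:,1]-.085)<.05)&(Q[:,2]>.025)))
    for nm,c in(('jar',(.368,-.342)),('salt',(.459,-.36)),('blk',(.397,-.431)),('pot',(.556,.085))):
        Q=P[(np.hypot(P[:,0]-c[0],P[:,1]-c[1])<.05)&(P[:,2]>.075)]; 
        if len(Q): print(nm,len(Q),((Q.max(0)+Q.min(0))/2).round(4),Q.max(0).round(3),Q.min(0).round(3))
D=np.load('Wt.npy')
for u,v in[(150,100),(200,120),(240,120),(280,140),(320,150),(200,60),(360,150),(240,60),(280,60)]: print(u,v,D[v,u].round(3))
E
```

```text
top tier (array([ 0.46601529, -0.17637534,  0.00090747, -0.08269434]), np.float64(0.0026384153412917968), np.float64(0.009229125240347117), 3417)
top stand (array([ 5.64287171e-01,  9.64207705e-02, -2.08027257e-05, -3.77981208e-01]), np.float64(0.004139667608377025), np.float64(0.013170006423313153), 2897)
jar 99 [ 0.3696 -0.3412  0.092 ] [ 0.389 -0.321  0.108] [ 0.35  -0.362  0.076]
salt 24 [ 0.4646 -0.3586  0.0872] [ 0.475 -0.349  0.099] [ 0.455 -0.368  0.075]
blk 103 [ 0.4146 -0.42    0.0934] [ 0.434 -0.398  0.109] [ 0.395 -0.442  0.078]
pot 209 [0.5541 0.085  0.0959] [0.588 0.118 0.117] [0.521 0.052 0.075]
scene tier (array([ 0.46134873, -0.17483354,  0.0016102 , -0.0800871 ]), np.float64(0.001393929718481198), np.float64(0.004512522465623306), 2131)
scene stand (array([ 0.55558437,  0.10067466,  0.00128261, -0.3944642 ]), np.float64(0.0020901742924265302), np.float64(0.04684263251790602), 1700)
jar 143 [ 0.3689 -0.3423  0.0883] [ 0.392 -0.321  0.101] [ 0.346 -0.363  0.075]
salt 36 [ 0.4579 -0.3603  0.0864] [ 0.466 -0.351  0.098] [ 0.45  -0.369  0.075]
blk 151 [ 0.4124 -0.423   0.0893] [ 0.435 -0.402  0.102] [ 0.389 -0.444  0.077]
pot 111 [0.5515 0.085  0.093 ] [0.583 0.118 0.111] [0.52  0.052 0.075]
150 100 [0.787 0.428 0.278]
200 120 [0.743 0.275 0.169]
240 120 [0.674 0.088 0.422]
280 140 [ 0.666 -0.023  0.165]
320 150 [ 0.628 -0.172  0.157]
200 60 [ 1.455  0.564 -1.052]
360 150 [ 0.59  -0.305  0.342]
240 60 [ 1.454  0.313 -1.054]
280 60 [ 1.454  0.063 -1.056]
```

```bash
cat >> h.py <<'E'
def proj(name,P):
    m=ctrl.camera_model(name); f=200/np.tan(np.radians(m['vertical_fov'])/2)
    T=np.linalg.inv(np.array(m['world_from_camera'])); q=np.c_[P,np.ones(len(P))]@T.T
    return np.c_[m['cx']-f*q[:,0]/q[:,2], m['cy']+f*q[:,1]/q[:,2]]
E
python3 - <<'E'
from fit import *
poses={'top':((.5643,.0964,0,-.378),(.466,-.1764,0,-.0827)),'scene':((.5556,.1007,0,-.3945),(.4613,-.1748,0,-.08))}
def tw(x,P):
    c,s=np.cos(x[3]),np.sin(x[3]);P=np.array(P)/1000
    return np.c_[x[0]+c*P[:,0]-s*P[:,1],x[1]+s*P[:,0]+c*P[:,1],P[:,2]+x[2]]
corn=[(-1,-1),(-1,1),(1,1),(1,-1)]
tiles=[]
for n,rs in(('top',((140,212,214,286),(172,222,290,352))),('scene',((140,200,254,320),(194,250,290,366)))):
    im=np.load(n+'.npz')['im'][...,::-1]; row=[]
    for k,(a,b,c,d) in enumerate(rs):
        s=min(400/(d-c),300/(b-a)); t=cv2.resize(im[a:b,c:d],(400,300) if 0 else None,fx=s,fy=s,interpolation=cv2.INTER_CUBIC)
        x=poses['scene'][k]
        def px(P): return ((proj(n,tw(x,P))-[c,a]+.5)*s).astype(int)
        if k==0:
            cv2.polylines(t,[px([(70*i,95*j,18) for i,j in corn])],True,(0,0,255),1)
            for i,j in corn:
                cv2.polylines(t,[px([(54*i,83*j,z) for z in(18,110,147)])],False,(255,0,255),1)
                for q in px([(54*i,83*j,z) for z in(110,147)]): cv2.circle(t,tuple(map(int,q)),3,(255,255,0),1)
        else:
            cv2.polylines(t,[px([(70*i,95*j,12) for i,j in corn])],True,(0,0,255),1)
            for q in px([(54*i,83*j,12) for i,j in corn]): cv2.circle(t,tuple(map(int,q)),3,(255,0,255),1)
            cv2.polylines(t,[px([(-36,0,62),(36,0,62)])],False,(255,0,0),1)
        o=np.zeros((300,400,3),np.uint8); o[:t.shape[0],:t.shape[1]]=t[:300,:400]; row.append(o)
    tiles.append(np.hstack(row))
cv2.imwrite('pics/ov.png',np.vstack(tiles))
for n in('top','scene'):
    P=cloud(n)
    for c in((.36,-.22),(.45,.0),(.3,-.37),(.36,-.48)):
        q=P[np.hypot(P[:,0]-c[0],P[:,1]-c[1])<.02]; print(n,c,np.median(q[:,2]).round(4),q[:,2].std().round(4))
P=cloud('top');P=np.r_[P,cloud('scene')]
q=P[(P[:,2]>.2)&(P[:,0]>.45)&(P[:,0]<.8)&(P[:,1]>-.2)&(P[:,1]<.3)]
for x in np.arange(.5,.8,.02):
    for_=[ (q[(abs(q[:,0]-x-.01)<.01)&(abs(q[:,1]-y)<.025)][:,2]) for y in np.arange(-.2,.3,.05)]
    print(round(x,2),[round(float(f.max()),2) if len(f) else 0 for f in for_])
E
```

```text
top (0.36, -0.22) -0.0015 0.0053
top (0.45, 0.0) -0.0011 0.0057
top (0.3, -0.37) -0.0015 0.0056
top (0.36, -0.48) 0.0011 0.0059
scene (0.36, -0.22) 0.0014 0.0018
scene (0.45, 0.0) 0.0009 0.0021
scene (0.3, -0.37) 0.0004 0.002
scene (0.36, -0.48) 0.0014 0.0032
0.5 [0, 0, 0, 0, 0, 0, 0, 0, 0, 0]
0.52 [0, 0, 0, 0, 0, 0, 0, 0, 0, 0]
0.54 [0, 0, 0, 0, 0, 0, 0, 0, 0, 0]
0.56 [0, 0, 0, 0, 0, 0, 0, 0, 0, 0]
0.58 [0, 0, 0, 0, 0, 0, 0, 0, 0, 0]
0.6 [0, 0, 0, 0, 0, 0, 0, 0, 0, 0]
0.62 [0, 0, 0, 0, 0, 0, 0, 0, 0, 0]
0.64 [0, 0, 0, 0, 0, 0, 0.31, 0.42, 0.22, 0]
0.66 [0, 0, 0, 0, 0, 0, 0.45, 0.44, 0.36, 0]
0.68 [0, 0, 0, 0, 0, 0, 0.44, 0.44, 0.42, 0]
0.7 [0, 0, 0, 0, 0, 0, 0.43, 0.43, 0.43, 0]
0.72 [0.24, 0.23, 0.2, 0, 0, 0.41, 0.43, 0.45, 0.45, 0]
0.74 [0.23, 0.24, 0.23, 0.22, 0, 0.22, 0.44, 0.45, 0.45, 0]
0.76 [0.23, 0.24, 0.23, 0.24, 0.23, 0.2, 0.25, 0.45, 0, 0]
0.78 [0.2, 0.21, 0.23, 0.23, 0.24, 0.24, 0.23, 0, 0, 0]
0.8 [0, 0, 0, 0, 0, 0, 0, 0, 0, 0]
```

View pics/ov.png

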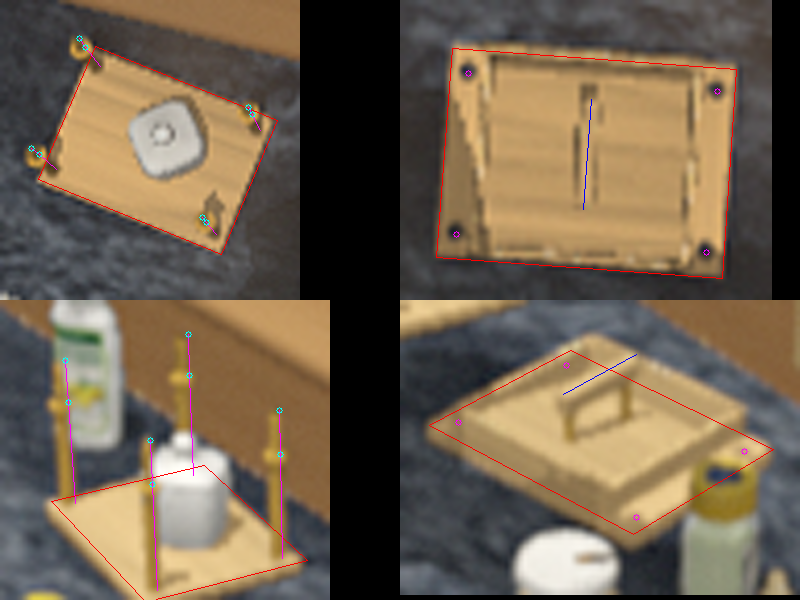

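```bash
cat > sil.py <<'E'
from fit import *
from scipy.optimize import minimize
rng=np.random.default_rng(0)
def grid(lo,hi,st=1.5): return np.stack(np.meshgrid(*[np.arange(a,b+.01,st) if b>a else [a] for a,b in zip(lo,hi)],indexing='ij'),-1).reshape(-1,3)
def rod(x,y,r,z0,z1):
    g=grid((-r,-r,z0),(r,r,z1),1); g=g[np.hypot(g[:,0],g[:,1])<=r+.01]; return g+[x,y,0]
posts=np.vstack([np.vstack([rod(x,y,6,18,104),rod(x,y,10,101,110),rod(x,y,4,110,138),rod(x,y,2.5,138,146)]) for x in(-54,54) for y in(-83,83)])/1000
board=np.vstack([grid((-70,-95,z),(70,95,z),1) for z in(0,6,12,18)])/1000
t=[]
for s in(-1,1):
    g=grid((-70,83*s-12,0),(70,83*s+12,12),1)
    for x in(-54,54): g=g[np.hypot(g[:,0]-x,g[:,1]-83*s)>6]
    t+=[g,grid((-70,69*s-2,0),(70,69*s+2,37),1.2)]
t+=[grid((-70,-67,0),(-66,67,37),1.2),grid((-66,-67,4),(60,67,4),1),grid((60,-67,4),(66,67,36),1.2)]
tierP=np.vstack(t)/1000
def tw4(x,P):
    c,s=np.cos(x[3]),np.sin(x[3]); return np.c_[x[0]+c*P[:,0]-s*P[:,1],x[1]+s*P[:,0]+c*P[:,1],P[:,2]+x[2]]
def mask(n,x,P,roi,k=4):
    a,b,c,d=roi; q=((proj(n,tw4(x,P))-[c,a]+.5)*k).astype(int)
    m=np.zeros(((b-a)*k,(d-c)*k),np.float32); ok=(q>=0).all(1)&(q[:,0]<m.shape[1])&(q[:,1]<m.shape[0]); m[q[ok,1],q[ok,0]]=1
    m=cv2.morphologyEx(m,cv2.MORPH_CLOSE,np.ones((5,5)))
    return cv2.resize(m,(d-c,b-a),interpolation=cv2.INTER_AREA)
def silfit(n,im,x0,P,excl=None,free=(0,1,3),rad=4):
    """mean-square two-tone fit near the silhouette edge"""
    q=proj(n,tw4(x0,P)); c,a=np.floor(q.min(0)).astype(int)-6; d,b=np.ceil(q.max(0)).astype(int)+6; roi=(a,b,c,d)
    f=im.astype(float); S=np.clip((f[...,0]-f[...,2])/(f.sum(-1)+60)*3,0,1)[a:b,c:d]
    w=cv2.dilate((mask(n,x0,P,roi)>.1).astype(np.uint8),np.ones((2*rad+1,)*2))>0
    if excl is not None: w&=~excl[a:b,c:d]
    def cost(p):
        x=np.array(x0,float); x[list(free)]+=p*np.array([.01,.01,.01,.1])[list(free)]
        return -np.corrcoef(mask(n,x,P,roi)[w],S[w])[0,1]
    k=len(free); sx=np.vstack([np.zeros(k),.5*np.eye(k)])
    r=minimize(cost,np.zeros(k),method='Nelder-Mead',options=dict(initial_simplex=sx,xatol=.005,fatol=1e-5))
    x=np.array(x0,float); x[list(free)]+=r.x*np.array([.01,.01,.01,.1])[list(free)]; return x,-r.fun
E
cat > s1.py <<'E'
from sil import *
for n in('top','scene'):
    im=np.load(n+'.npz')['im']; W=world(n,np.load(n+'.npz')['d'])
    pot=(np.hypot(W[...,0]-.553,W[...,1]-.085)<.055)&(W[...,2]>.025)&(W[...,2]<.13)
    pot=cv2.dilate(pot.astype(np.uint8),np.ones((3,3)))>0
    jar=(np.hypot(W[...,0]-.369,W[...,1]+.342)<.035)&(W[...,2]>.01)
    jar=cv2.dilate(jar.astype(np.uint8),np.ones((3,3)))>0
    print(n,'posts',silfit(n,im,(.558,.099,0,-.39),posts)[0].round(4),silfit(n,im,(.558,.099,0,-.39),posts)[1])
    print(n,'board',*silfit(n,im,(.558,.099,0,-.39),board,pot))
    print(n,'both',*silfit(n,im,(.558,.099,0,-.39),np.vstack([board,posts]),pot))
    print(n,'tier',*silfit(n,im,(.463,-.175,0,-.081),tierP,jar))
E
python3 s1.py
```

```text
top posts [ 0.5553  0.1036  0.     -0.3821] 0.527560149512601
top board [ 0.55733146  0.10484659  0.         -0.37532972] 0.8918021379692176
top both [ 0.55673892  0.10408225  0.         -0.37308712] 0.9623417328359148
top tier [ 0.46473344 -0.17432702  0.         -0.08144743] 0.9709611283047016
scene posts [ 0.5536  0.1059  0.     -0.381 ] 0.4499366605186531
scene board [ 0.55946787  0.1098616   0.         -0.37027792] 0.7874996852746686
scene both [ 0.55989191  0.11118654  0.         -0.36483041] 0.49910562558077776
scene tier [ 0.4621942  -0.17188653  0.         -0.08060618] 0.9689760695377657
```

```bash
python3 - <<'E'
from h import *
o=[np.pi,0,-.081]; T=[.4635,-.173]
ctrl.move_ptp(T+[.16],o)
print('f0',ctrl.current_force(),ctrl.current_t())
ctrl.move_linear(T+[.036],.12)
print('f1',ctrl.current_force())
ctrl.close_gripper(60); print('gap',ctrl.current_finger_gap(),ctrl.current_force(),ctrl.current_ft_torque())
ctrl.move_linear(T+[.22],.12)
ctrl.sleep(.3); print(ctrl.current_force(),ctrl.current_ft_torque(),ctrl.current_finger_gap(),ctrl.current_position(),ctrl.current_t())
for n in('top','scene'): grab(n)
E
cat > s2.py <<'E'
import sys; from sil import *
p=ctrl.current_position(); yaw=ctrl.current_orientation()[2]
x0=(p[0],p[1],p[2]-.036,yaw)
for n in('top','scene'):
    im=np.load(n+'.npz')['im']
    print(n,'tier-TCP',(lambda r:((r[0]-np.array(x0)).round(4),round(r[1],3)))(silfit(n,im,x0,tierP)),(lambda r:((r[0]-np.array(x0)).round(4),round(r[1],3)))(silfit(n,im,x0,tierP,free=(0,1,2,3))))
E
python3 s2.py
python3 - <<'E'
import cv2,numpy as np
im=np.load('scene.npz')['im'][100:300,230:430]; cv2.imwrite('pics/held.png',cv2.resize(im,None,fx=3,fy=3,interpolation=2)[...,::-1])
E
```

```text
f0 [-0.59483285  0.2316517   0.06283444] 1.8583
f1 [0.40522082 0.3870596  0.6345492 ]
gap 0.13055526778158427 [ 0.23276626 -0.43202897  2.02454007] [-0.016135    0.10557961 -0.00681305]
[-0.11327485  0.02899058 -4.33970294] [ 0.01816059 -0.01591748  0.02286084] 0.12455448864811487 [ 0.46341106 -0.17294874  0.2197494 ] 5.6917
top tier-TCP (array([-0.0001, -0.0019,  0.    , -0.0014]), np.float64(0.297)) (array([-0.0003, -0.0024,  0.0039, -0.0016]), np.float64(0.296))
scene tier-TCP (array([ 0.0124, -0.0464,  0.    , -0.2171]), np.float64(0.378)) (array([ 0.0408, -0.0339, -0.014 , -0.3019]), np.float64(0.37))
```

View pics/held.png

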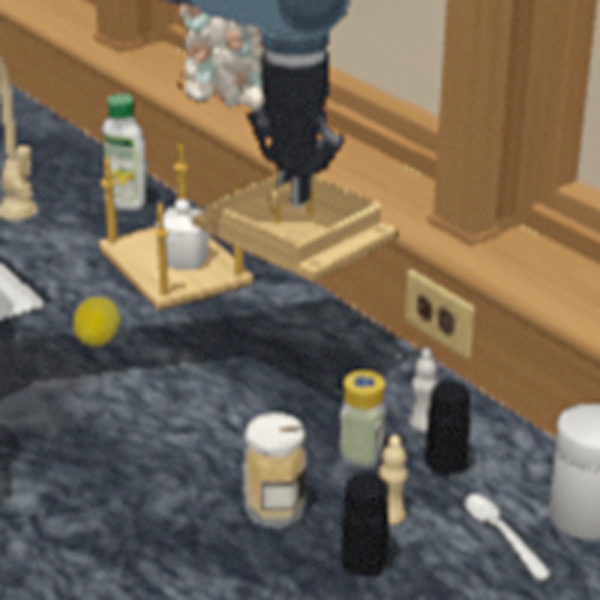

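```bash
python3 - <<'E'
from fit import *
def held(tag):
    p=np.array(ctrl.current_position()); x=np.array([p[0],p[1],p[2]-.036,ctrl.current_orientation()[2]])
    for n in('scene','top'):
        im,d=grab(n); P=cloud(n)
        for k in range(3):
            x_=x if k==0 else r[0]
            c,s=np.cos(x_[3]),np.sin(x_[3]); dd=P-x_[:3]; L=np.stack([c*dd[:,0]+s*dd[:,1],-s*dd[:,0]+c*dd[:,1],dd[:,2]],-1)
            Q=P[(abs(tier(L))<(.02 if k==0 else .01))&~((abs(L[:,0])<.025)&(abs(L[:,1])<.06)&(L[:,2]>.03))]
            r=fit(Q,tier,x_,.2,table=False)
        print(tag,n,'tier-TCP',(r[0]-x).round(4),r[1:])
held('A')
o=[np.pi,0,-.378]; T=[.555,.105]
ctrl.move_linear(T+[.22],.2,o); ctrl.sleep(.3)
print(ctrl.current_position(),ctrl.current_orientation(),ctrl.current_t())
held('B')
E
python3 - <<'E'
import cv2,numpy as np
im=np.load('scene.npz')['im'][90:210,220:360]; cv2.imwrite('pics/hov.png',cv2.resize(im,None,fx=5,fy=5,interpolation=2)[...,::-1])
E
```

```text
A scene tier-TCP [-0.0036 -0.0009  0.001   0.0018] (np.float64(0.001000003610074785), np.float64(0.002359368505021943), 1354)
A top tier-TCP [-0.0003 -0.0002  0.0038 -0.0019] (np.float64(0.001583097222906308), np.float64(0.0039756618514808625), 604)
[0.55498569 0.10463936 0.22005495] [ 3.14157770e+00 -9.94531441e-05 -3.78557441e-01] 7.8083
B scene tier-TCP [-0.0036 -0.0018  0.0008  0.0004] (np.float64(0.001164393838082054), np.float64(0.002971398099448331), 944)
B top tier-TCP [-0.0001 -0.0018  0.0026 -0.008 ] (np.float64(0.001571472991863942), np.float64(0.004666415320738713), 778)
```

View pics/hov.png

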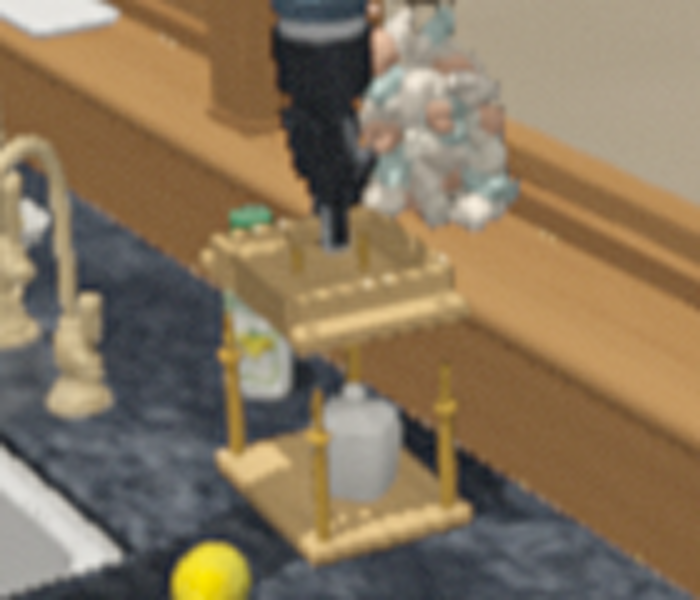

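Tier is level and hovering over the posts (pins at px (235,310), (317,400), (352,350), (445,370) of the crop). Both cameras say it needs about +1.5 mm in x and +0.8 mm in y. I apply that and lower it with a force guard.

```bash
python3 - <<'E'
from h import *
x,y=.555+.0015,.105+.0008
ctrl.move_linear([x,y,.20],.1); ctrl.sleep(.2)
f0=np.array(ctrl.current_force()); m0=np.array(ctrl.current_ft_torque()); print(f0)
z=.188; ctrl.move_linear([x,y,z],.05)
while z>.1445:
    z-=.003; ctrl.move_linear([x,y,z],.04)
    f=np.array(ctrl.current_force())-f0; m=np.array(ctrl.current_ft_torque())-m0
    print(round(z,4),f.round(1),m.round(2),np.round(ctrl.current_position(),4)[2])
    if abs(f[2])>8 or np.hypot(*f[:2])>12: break
print(ctrl.current_t())
E
```

```text
[ 0.17089165 -0.49898212 -2.91648542]
0.185 [-1.6  0.3 -0.7] [ 0.   -0.06 -0.06] 0.1848
0.182 [-0.6  0.9 -0.6] [0.02 0.05 0.06] 0.1817
0.179 [ 0.3  0.5 -0.8] [ 0.   -0.    0.03] 0.1787
0.176 [-1.1  0.7 -1.6] [-0.02 -0.    0.01] 0.1757
0.173 [ 0.2 -0.1 -1.1] [-0.05 -0.03  0.01] 0.1727
0.17 [0.3 0.7 0. ] [-0.03 -0.04 -0.03] 0.1697
0.167 [ 0.3  1.4 -1.1] [-0.02  0.01  0.05] 0.1667
0.164 [ 0.   0.6 -0.5] [ 0.01 -0.    0.01] 0.1637
0.161 [ 0.3  1.  -0.9] [-0.01 -0.06  0.01] 0.1607
0.158 [-0.2 -0.7 -0.9] [-0.02 -0.04  0.04] 0.1577
0.155 [-0.4  1.9 -0.7] [0.04 0.01 0.02] 0.1547
0.152 [-0.5  0.8 -0.8] [ 0.02 -0.01  0.02] 0.1517
0.149 [-0.4  0.2 -1.3] [-0.01 -0.03 -0.02] 0.1487
0.146 [-0.2 -0.1  0.7] [ 0.03 -0.1  -0.08] 0.1463
0.143 [-8.8 -0.4 17.1] [-0.19  1.45  0.03] 0.1462
12.6
```

```bash
python3 - <<'E'
from fit import *
p=ctrl.current_position()
ctrl.move_linear([.5565,.1058,.146],.05); ctrl.let_go(); ctrl.sleep(.3)
ctrl.move_linear([.5565,.1058,.25],.2)
J=[.370,-.3415]; o=[np.pi,0,1.193]
print([ctrl.solve_ik(J+[.053],o)])
ctrl.move_ptp(J+[.19],o)
n='scene'; im,d=grab(n); grab('top')
P=cloud(n); x=np.array([.556,.105,.110,-.378])
for k in range(3):
    c,s=np.cos(x[3]),np.sin(x[3]); dd=P-x[:3]; L=np.stack([c*dd[:,0]+s*dd[:,1],-s*dd[:,0]+c*dd[:,1],dd[:,2]],-1)
    r=fit(P[abs(tier(L))<.01],tier,x,.2,table=False); x=r[0]
print('tier',x.round(4),r[1:]); 
for s in('z',): # level: per-rail heights
    for yy in(-83,83):
        for xx in(-40,0,40):
            q=(abs(L[:,0]*1000-xx)<20)&(abs(L[:,1]*1000-yy)<8)&(abs(L[:,2]-.012)<.012); print(yy,xx,q.sum(),(np.median(dd[q,2])*1000).round(1) if q.any() else None)
print(ctrl.current_t())
a=cv2.resize(im[90:300,220:430],None,fx=2.8,fy=2.8,interpolation=2); cv2.imwrite('pics/seat.png',a[...,::-1])
E
```

```text
[array([-0.97090071,  0.15184563,  2.03166684,  0.        ,  0.95808019,
       -0.59310438])]
tier [ 0.5532  0.1045  0.1113 -0.3741] (np.float64(0.0012344132340032488), np.float64(0.0034930501999603917), 1022)
-83 -40 32 11.8
-83 0 29 11.7
-83 40 27 11.7
83 -40 0 None
83 0 2 16.5
83 40 0 None
16.7917
```

View pics/seat.png

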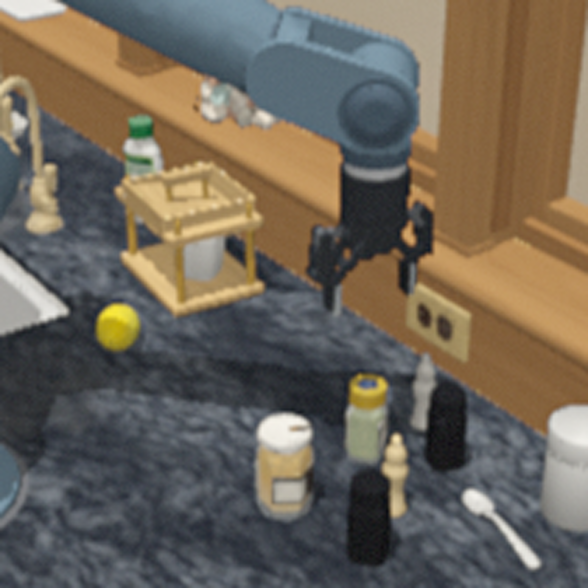

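Tier is seated on all four posts (crop px (190,200)): level, height 0.111, released. Next is the jar.

```bash
cat > pl.py <<'E'
from h import *
from scipy.spatial.transform import Rotation as R
yaw=-.377; B=R.from_euler('z',yaw)*R.from_euler('y',10,degrees=True)
O=(B*R.from_euler('z',90,degrees=True)*R.from_euler('x',180,degrees=True)).as_euler('xyz')
ax=B.apply([0,0,1]); dn=B.apply([1,0,0])   # jar axis, downslope
C=np.array([.556,.105,.110])
def foot(x,y=-.0365): return C+R.from_euler('z',yaw).apply([x,y,.017-np.tan(np.radians(10))*x])
E
python3 - <<'E'
from pl import *
J=[.370,-.3415]
P=foot(-.015)+ax*.053
print(O,P,foot(-.015),ctrl.solve_ik(P,O),ctrl.solve_ik(P+dn*.055+ax*.1,O))
ctrl.move_linear(J+[.053],.12)
ctrl.close_gripper(30); print('gap',ctrl.current_finger_gap(),ctrl.current_force())
ctrl.move_linear(J+[.25],.15); ctrl.sleep(.2)
print(ctrl.current_finger_gap(),ctrl.current_force(),ctrl.current_t())
Q=P+ax*.08
ctrl.move_linear(Q,.2,O); ctrl.sleep(.2)
print(ctrl.current_position(),ctrl.current_orientation(),ctrl.current_force(),ctrl.current_finger_gap(),ctrl.current_t())
im,d=grab('scene'); cv2.imwrite('pics/jh.png',cv2.resize(im[60:200,220:360],None,fx=4,fy=4,interpolation=2)[...,::-1])
E
```

```text
[-2.96705973e+00  2.22044605e-16  1.19379633e+00] [0.53717359 0.07319721 0.18183972] [0.52861655 0.07658527 0.1296449 ] [-0.09686214  0.13931517  1.78114519  0.04883371  1.38920304  0.26727045] [-0.12789971  0.20788947  1.53595984  0.04282325  1.5669966   0.24530436]
gap 0.5442255344324751 [-0.64285158 -0.12719128  5.75451566]
0.5396744326786592 [ 0.11493278  0.09164018 -0.88027617] 20.2
[0.55003757 0.06775918 0.26069089] [-2.96713523e+00  3.67548673e-05  1.19324340e+00] [-0.16109255  0.10986179 -1.41715299] 0.5442882759152348 22.7917
```

View pics/jh.png

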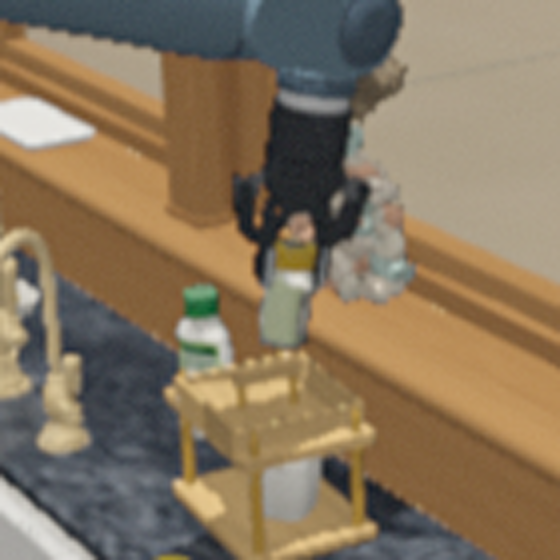

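```bash
python3 - <<'E'
from pl import *
P=foot(-.015)+ax*.053
ctrl.move_linear(P+ax*.006,.1); ctrl.sleep(.2)
f0=np.array(ctrl.current_force()); h=.006
while h>-.008:
    h-=.001; ctrl.move_linear(P+ax*h,.03); ctrl.sleep(.05)
    f=np.array(ctrl.current_force())-f0
    if h<.003: print(round(h,4),f.round(1))
    if f[2]>4: break
ctrl.sleep(.2); print(ctrl.current_position(),ctrl.current_t())
ctrl.let_go(); ctrl.sleep(.2)
ctrl.move_linear(P+ax*.09,.15)
# pusher: vertical, jaws shut, jaws across the lane
o=[np.pi,0,yaw]
def tip(x,z): return C+R.from_euler('z',yaw).apply([x,-.0365,z])
print([ctrl.solve_ik(tip(x,.045),o) is not None for x in(-.09,.01)])
ctrl.move_linear(tip(-.085,.17),.2,o); ctrl.close_gripper(20)
im,d=grab('scene'); cv2.imwrite('pics/jp.png',cv2.resize(im[60:200,220:360],None,fx=4,fy=4,interpolation=2)[...,::-1]); grab('top')
print(ctrl.current_position(),ctrl.current_force(),ctrl.current_t())
W=world('scene',d)[d>0]
dd=R.from_euler('z',-yaw).apply(W-C); q=dd[(abs(dd[:,1]+.0365)<.035)&(abs(dd[:,0])<.06)&(dd[:,2]>.075)&(dd[:,2]<.13)]
print(len(q),q.min(0).round(3),q.max(0).round(3))
E
```

```text
0.002 [-0.8 -0.8 -0.7]
0.001 [ 0.1 -1.2  0.1]
0.0 [-1.  -0.6  3.9]
-0.001 [-0.9 -0.6  8.5]
[0.53766226 0.07326297 0.18235934] 26.2333
[True, True]
[0.46354619 0.10238275 0.2800271 ] [ 0.41028902 -0.14224131 -0.62448437] 30.2583
152 [-0.029 -0.064  0.075] [ 0.022 -0.013  0.12 ]
```

View pics/jp.png

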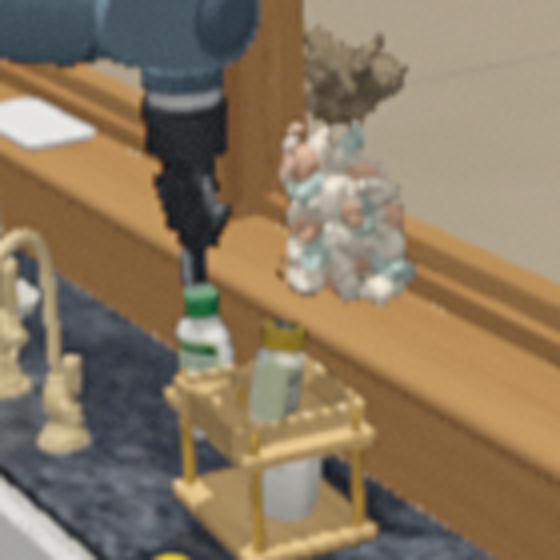

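```bash
python3 - <<'E'
from pl import *
r=R.from_euler('z',yaw)
def tip(x): return C+r.apply([x,-.0365,.041-.1763*x])
ctrl.move_linear(tip(-.085),.15); ctrl.move_linear(tip(-.05),.08); ctrl.sleep(.2)
f0=np.array(ctrl.current_force()); x=-.05
while x<.018:
    x+=.002; ctrl.move_linear(tip(x),.03)
    f=r.inv().apply(np.array(ctrl.current_force())-f0)
    if f[0]<-4:
        ctrl.sleep(.15); f=r.inv().apply(np.array(ctrl.current_force())-f0); print(round(x,3),f.round(1))
        if f[0]<-4: break
print('end',x,f.round(2),ctrl.current_position(),ctrl.current_t())
ctrl.move_linear(tip(x-.03),.08); ctrl.move_linear(tip(-.085)+[0,0,.14],.2); ctrl.sleep(.3)
im,d=grab('scene'); cv2.imwrite('pics/fin.png',cv2.resize(im[60:200,220:360],None,fx=4,fy=4,interpolation=2)[...,::-1]); grab('top')
W=world('scene',d)[d>0]
dd=r.inv().apply(W-C); q=dd[(abs(dd[:,1]+.0365)<.04)&(abs(dd[:,0]-.03)<.06)&(dd[:,2]>.075)&(dd[:,2]<.13)]
print(len(q),q.min(0).round(3),q.max(0).round(3),ctrl.current_t())
E
```

```text
0.006 [-5.  -0.8  5. ]
end 0.006000000000000028 [-4.97 -0.78  4.99] [0.54782056 0.06908258 0.14998781] 39.1083
122 [ 0.02  -0.065  0.075] [ 0.069 -0.021  0.111] 41.0083
```

View pics/fin.png

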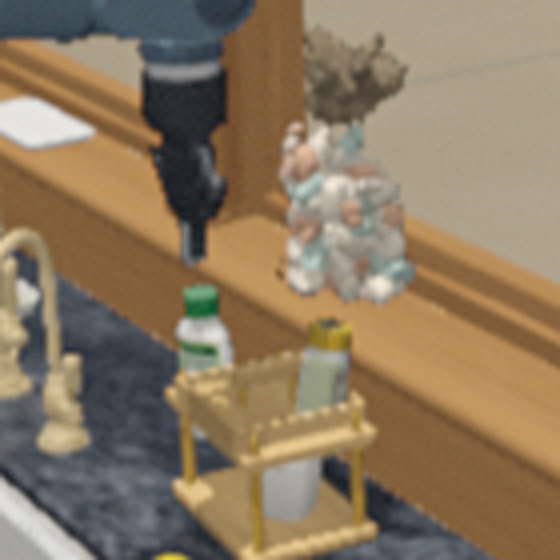

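Cap moved about 48 mm back, so the base is at roughly +33 mm against the 38 mm expected when flush. I'll push once more, logging force, to confirm it is on the stop.

```bash
python3 - <<'E'
from pl import *
r=R.from_euler('z',yaw)
def tip(x): return C+r.apply([x,-.0365,.041-.1763*x])
ctrl.move_linear(tip(-.03)+[0,0,.07],.25); ctrl.move_linear(tip(-.03),.15); ctrl.move_linear(tip(-.004),.1); ctrl.sleep(.15)
f0=np.array(ctrl.current_force()); x=-.004
while x<.016:
    x+=.0015; ctrl.move_linear(tip(x),.03); ctrl.sleep(.06)
    f=r.inv().apply(np.array(ctrl.current_force())-f0); print(round(x,4),f.round(1),(r.inv().apply(ctrl.current_position()-C)[0]).round(4))
    if f[0]<-11: break
ctrl.move_linear(tip(-.03),.1); ctrl.move_linear(tip(-.085)+[0,0,.14],.25); ctrl.sleep(.3)
im,d=grab('scene'); W=world('scene',d)[d>0]
dd=r.inv().apply(W-C); q=dd[(abs(dd[:,1]+.0365)<.04)&(abs(dd[:,0]-.03)<.06)&(dd[:,2]>.075)&(dd[:,2]<.13)]
print(len(q),q.min(0).round(3),q.max(0).round(3),ctrl.current_t())
from fit import fit,tier
P=W; x=np.array([.5545,.1045,.1105,-.376])
for k in range(3):
    c,s=np.cos(x[3]),np.sin(x[3]); e=P-x[:3]; L=np.stack([c*e[:,0]+s*e[:,1],-s*e[:,0]+c*e[:,1],e[:,2]],-1)
    t=fit(P[abs(tier(L))<.008],tier,x,.2,table=False); x=t[0]
print('tier',x.round(4))
cv2.imwrite('pics/fin2.png',cv2.resize(im[130:190,250:330],None,fx=7,fy=7,interpolation=2)[...,::-1])
E
```

```text
-0.0025 [-0.3 -0.6  0.4] -0.0026
-0.001 [ 0.2 -0.5 -1.1] -0.001
0.0005 [-0.4 -0.  -0.7] 0.0005
0.002 [-0.3 -0.8 -1.1] 0.002
0.0035 [-0.3 -0.2 -0.6] 0.0035
0.005 [-0.6  0.3 -0.4] 0.005
0.0065 [-6.2 -0.7  3.9] 0.0058
0.008 [-10.   -0.6   7.2] 0.0062
0.0095 [-16.2  -0.5  12. ] 0.0065
123 [ 0.019 -0.07   0.076] [ 0.067 -0.015  0.111] 47.1917
tier [ 0.5548  0.1043  0.1114 -0.37  ]
```

```bash
python3 - <<'E'
from station import ctrl
print(ctrl.current_t()); ctrl.finish_job()
E
```

```text
47.1917
the job is handed in; nothing more can be done
```

View pics/fin2.png

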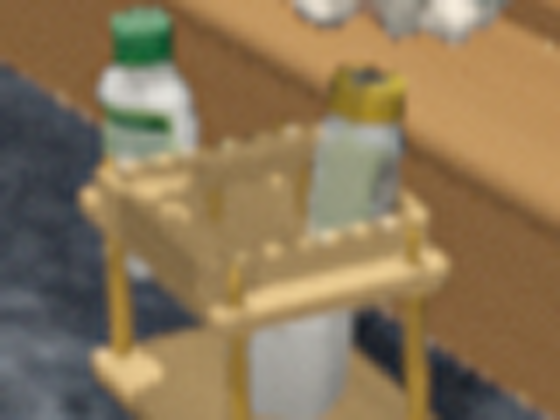

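The tier is seated on all four posts with its back stop at the back. The spice jar stands in the right lane against the stop. I handed the job in at 47.2 s with the gripper clear of everything.

- **Tier:** It was released on the shoulders after firm contact at the expected height. My last fit put it at height 0.111 m, heading -0.37 rad, within about 2 mm of the posts. Only the right rail's height could be read well (level). The left rail was hardly visible, so I judged the levelness of that side from the pictures.
- **Jar:** I set it down leaning with the slope at about x = -15 mm, let go, then pushed it back with the closed fingers. A second push stopped hard at the same place, with the force rising to 16 N for under 1 mm of travel, so I take it to be touching the stop.
- **Disagreement:** The depth readings put the jar's base at about +33 mm instead of the 38 mm expected when flush. That is close to the +30 mm limit. I trusted the hard stop over that reading, as depth errors are a few millimetres.
- **Other things:** None of them was deliberately touched, but I did not re-measure their positions at the end.

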